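# Hook the dust lid of a fittings bin shut

### The job

Take the orange-handled pull hook from its grey rest, put its hook through the steel eye on the raised yellow lid of the blue fittings bin, and with it draw the lid down and press it without brute force past the spring catch until it is fully shut. Then unhook, and lay the pull hook back down in the slots of its rest. Keep the robot's hand and arm off the lid, and leave the other things on the bench where they stand.

Things in the scene. Friction and masses are not known exactly. Their poses are not given: they have to be found in the camera images.
- pole_center (a point): Centre of the pull hook's handle (loose, about 180 g): an orange bar 120 mm long (own x), 20 wide (own y), 24 tall (own z, up). A steel rod, 8 mm thick, goes on from its +x end to x = 110 mm, where it bends square to the side as the hook. At the start it lies in the rest, its centre 72 mm above the bench, rod pointing away from the robot.
- hook_mid (a point): Mid-length of the hook: a straight pin 8 mm thick from (110, 0, 0) to a round free tip at (105, 42, 0) mm from the handle's centre, so towards own +y, level with the handle's mid-height. This point is at (107.5, 21, 0) mm from that centre; same axes as the handle.
- rest_seat (a point): Grey fixed rest, on the robot's left or right: base 130 x 80 mm, two posts 12 mm thick at own x = -45 and +45 mm (78 mm clear between), each with an open-topped slot 30 mm wide, 16 deep, its floor 60 mm above the bench. This point is where the handle's centre lies when seated midway in both slots, 72 mm above the bench; own x along the slots, z up.
- eye (a point): Centre of the steel ring eye at the middle of the lid's free edge. Its hole runs parallel to the hinge line (own y); 28 mm clear inside, 42 mm outside, 7 mm thick. It moves with the lid, 152 mm from the hinge line; its own axes are the lid's, the same as the hinge point's at lid angle 0.
- hinge (a point): Middle of the lid's hinge line, on top of the bin's back wall, 150 mm above the bench; own y along the hinge, own x level, from the bin's front (robot side) to its back. Shut, the eye's centre is at (-152, 0, 3) mm from here. The hinge is stiff: the lid stays where it is left, and takes about 0.5 to 2 N at the eye to swing.
- bin: Blue bin (fixed), 130 mm deep (own x), 200 wide (y), 150 high; origin under its centre. Spring catch at the front wall, y = 40 to 90 mm, z = 120 to 154 mm, reaching 30 mm out: the lid comes to rest on it at about 0.08 to 0.1 rad and needs some 3 to 6 N downward at the eye to snap past it and stay shut.
- lid (a joint): Angle of the yellow lid (132 x 200 x 6 mm, about 250 g) in rad: 0 is fully shut and flat, 1.57 stands upright; it starts raised.
- fit_a: Bystander: steel hose fitting standing on end, 36 mm diameter, 68 mm tall; origin at its underside.
- fit_b: Bystander: steel hose fitting standing on end, 32 mm diameter, 60 mm tall; origin at its underside.
- fit_c: Bystander: steel hose fitting standing on end, 40 mm diameter, 75 mm tall; origin at its underside.
- oil: Bystander: pale can, 60 mm diameter, 150 mm tall; origin at its underside.
- spray: Bystander: green bottle with red cap, 52 mm diameter, 160 mm tall; origin at its underside.
- wrench: Bystander: steel wrench lying flat, 180 mm long.
Mind the look-alikes: they are no part of the job. Of the things like the part that bears pole_center, leave any that is purple, red or turquoise; of the rest the larger one is meant.

How it is judged (in metres and radians):
On the way, in this order (a step that is already met when the one before it is completed fails the run):
1. the hook's pin is through the eye while the lid is still raised (above 0.9 rad) (x of eye in the frame of hook_mid between -0.014 and 0.014 m and y of eye in the frame of hook_mid between -0.022 and 0.02 m and z of eye in the frame of hook_mid between -0.014 and 0.014 m and value of joint lid above 0.9 rad), for 0.1 s.
2. the lid is drawn below 0.7 rad with the pin in the eye (x of eye in the frame of hook_mid between -0.014 and 0.014 m and y of eye in the frame of hook_mid between -0.022 and 0.02 m and z of eye in the frame of hook_mid between -0.014 and 0.014 m and value of joint lid between 0.3 and 0.7 rad).
3. the lid is drawn down to the catch (below 0.2 rad) with the pin in the eye (x of eye in the frame of hook_mid between -0.014 and 0.014 m and y of eye in the frame of hook_mid between -0.022 and 0.02 m and z of eye in the frame of hook_mid between -0.014 and 0.014 m and value of joint lid between 0.05 and 0.2 rad).
4. the lid is past the catch, fully shut (below 0.03 rad) (value of joint lid below 0.03 rad), for 0.2 s.
At the end, for the whole second after the job is handed in: The lid is shut to within 0.03 rad and still; the pull hook lies at rest in both slots of its rest: handle centre within 30 mm (level) and 6 mm (height) of the rest's seat point, along the slots within 0.15 rad, level and right way up within 0.12 rad (value of joint lid below 0.03 rad and velocity of joint lid between -0.05 and 0.05 rad/s and horizontal distance between pole_center and rest_seat below 0.03 m and z of pole_center in the frame of rest_seat between -0.006 and 0.006 m and angle between the x axis of pole_center and the x axis of rest_seat, either way round below 0.15 rad and angle between pole_center's own z axis and vertical below 0.12 rad and linear speed of pole below 0.02 m/s); the robot touches nothing.
It fails at once if the robot's fingers or arm press on the lid (more than 2 N) (contact force between any of the fingers, the arm and lid above 2 N).
It fails at once if the pull hook is forced against the lid or bin with more than 30 N (contact force between pole and bin above 30 N).
It fails at once if a bystander is moved more than 30 mm or knocked over (distance of any of fit_a, fit_b, fit_c, wrench, oil, spray from where it was at the start of the episode above 0.03 m or angle between any of fit_a, fit_b, fit_c, wrench, oil, spray's own z axis and vertical above 0.5 rad).
It also fails if it takes over 61 s, if anything falls off the work surface, if the arm or the gripper's body presses on something with over 40 N, if the wrist force passes 120 N, or if a joint passes its speed limit or range.

### The arm

A 6-joint arm with a two-finger parallel gripper is mounted at the origin on the work surface. World frame = base frame: x ahead of the robot, y to its left, z up, the work surface at z = 0. Lengths are in m, angles in degrees, forces in N, time in s.
With the tool pointing down it reaches from about 0.3 to 0.75 m from the base axis. Payload 8.5 kg.
Tool frame: the origin (TCP) lies on the mounting face of the last link; the fingertips stand 173 mm ahead of it and the grasp point (between the pads) lies 155 mm ahead of it (env.tips_ahead is the distance from the TCP to the fingertips, in m); z points along the fingers, x is the direction in which the jaws open and shut, and the axes are right-handed (so a half turn about z gives the same grasp; the last joint's range is limited). The gripper opens to 85 mm and grips with 20 to 120 N. Pads are 22 mm wide; open, the fingers measure 114 mm over their backs; the gripper's body (76 mm by 85 mm) begins 54 mm behind the grasp point. The pads swing forward as they close: fully open they stand 13 mm farther back than shut.
Start: joints at [60.888, 21.807, 74.336, -0, 83.858, -12.336], TCP at [0.159, 0.527, 0.405] pointing down, gripper open.
Joint ranges: [-178.18, 178.18], [-50.72, 133.34], [12.68, 142.11], [-81.47, 261.47], [9.98, 163.14], [-165.26, 165.26]. Speed limits (degrees/s): [136.94, 136.94, 180, 180, 180, 180].

### API

Orientations are given as a 3x3 rotation matrix whose columns are the frame's x, y, z axes.
In Python, from rig import env gives the robot as it stands. The module is installed in compiled form; this text tells all that it offers.
- The arm moves only by the tool step_arm, never from a script. Its argument "increments" is a list of rows, each an object of numbers: "x", "y", "z": the shift along the tool's x, y, z in cm; "wx", "wy", "wz": the turn, a rotation vector about the tool's x, y, z in rad; "gripper": the finger opening in cm, from 0 to 8.54. A call has 1 to 20 rows; each row shifts and turns the commanded pose from where the row before left it, along the tool's axes as they then stand; what a row does not reach is not made up. A row lasts 1/10 s, in which the tool goes at most 50 mm and 8.59 degrees, less where a joint would pass 70% of its speed; a pose out of reach is approached as far as the arm can. A call with a gripper value outside its range is refused whole. The fingers move at their own pace and stop on an object; "newtons" is the grip in N (left out, the last holds). Time passes only in rows, so rows that do not move let the fingers close. It gives the time, the measured TCP pose, the force and the opening at its end, in the units of the state.
- env.observe(): the state, without advancing time (a new reading comes with each control period).
- env.get_image(name): name is "scene" or "top" or "wrist"; returns a dict with "color" (480x640x3 uint8, blue, green, red), "camera_matrix" (3x3 intrinsics, pixels), "rvec" (rotation vector, rad) and "tvec" (3), from world to camera coordinates, as OpenCV has them. Camera axes: x right, y down, z forward; pixel columns grow to the right and rows downward; lengths in m; the calibration is good to about 2 mm. The wrist camera is an equidistant fisheye: a pixel r from the principal point sees the ray r / f radians off the axis. A picture is of the moment at which its call begins. There is no depth.
- env.close_job(): hands the job in, once; it reports no verdict.
The state is a dict: "time_s": time; "q": joint angles; "qvel": joint speeds; "joint_efforts": joint torques, N m; "position": TCP position; "tool_rot": TCP orientation; "ft_force": force on the tool from outside, world axes, zero at the start; "wrist_torque": the same for the moment, N m; "grip_width": finger opening in m.
Only numpy, scipy, OpenCV 4.12 (cv2) and the standard library are available. Lean on these libraries where they do the work, as an engineer would, in place of code of your own. Each camera call takes 0.05 s, during which the arm holds its last target. There are 200 camera calls.

## Working session

There is one attempt and no reset: what is moved stays moved. The work goes in short steps, Python scripts to look and compute and a tool call to move; the robot and the scene stay as the last step left them, time stands still between calls to the robot, and variables do not carry over. Pictures are saved under pics/ and viewed, about 8 in all and at most 12, crops included, and the job is handed in when it is done.

Besides the shell and the picture viewer there is one more tool, called by a JSON object that holds its "api" and its "payload". step_arm: Moves the arm, as the interface text tells. Its arguments: {"type":"object","properties":{"increments":{"type":"array"},"newtons":{"type":"number"}},"required":["increments"]}

```bash
mkdir -p pics
python3 - <<'E'
from rig import env
import cv2,pickle
for n in ("scene","top"):
    d=env.get_image(n); cv2.imwrite(f"pics/{n}0.png",d["color"]); pickle.dump(d,open(f"pics/{n}0.pkl","wb"))
print(env.observe())
E
```

```text
{'time_s': 0.1, 'q': array([ 6.08866472e+01,  2.18389875e+01,  7.43775836e+01, -1.14072120e-03,
        8.38583849e+01, -1.23368053e+01]), 'qvel': array([-0.03059006,  0.04500504, -0.05536272, -0.03914632, -0.07106292,
       -0.04454223]), 'joint_efforts': array([ 4.80495873e-03, -4.49220979e+01, -2.31656456e+01, -1.12783050e-04,
        3.63747684e-03,  5.71331066e-05]), 'position': array([0.15875157, 0.52656221, 0.4041726 ]), 'tool_rot': array([[ 2.88637472e-01,  9.57438262e-01, -6.19209544e-04],
       [ 9.57437604e-01, -2.88638019e-01, -1.15257559e-03],
       [-1.28224738e-03, -2.60177998e-04, -9.99999144e-01]]), 'ft_force': array([ 7.92531287e-05,  2.56319729e-01, -1.17936440e-01]), 'wrist_torque': array([0.02185886, 0.05086473, 0.00598621]), 'grip_width': 0.08526631058012822}
```

View pics/scene0.png

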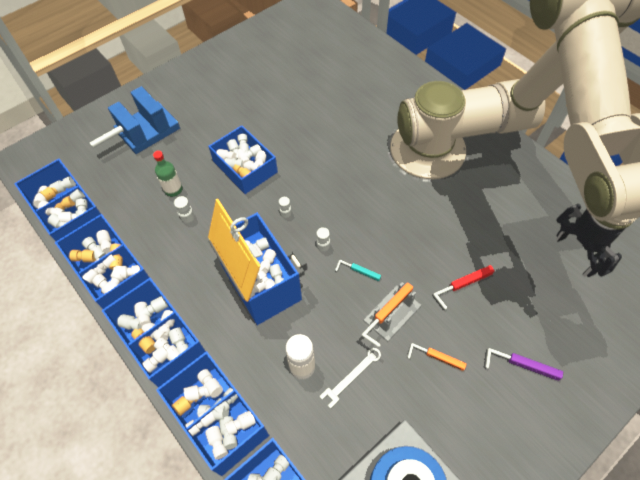

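View pics/top0.png

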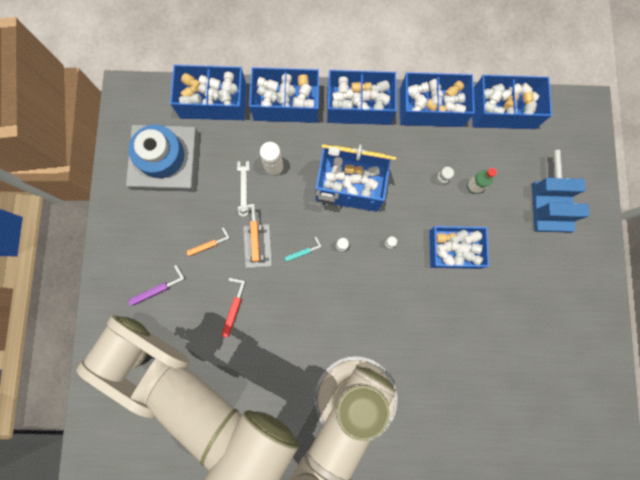

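Both pictures show the bin, its raised lid and the ring eye. Orange candidates in the top view are (255,240), which is large and in the grey rest, and (208,245), which is small and on the bench. Red (233,310), purple (150,293) and turquoise (300,253) are excluded. The one meant is (255,240). I'll confirm it in crops.

Run:
```python
import cv2
a=cv2.imread("pics/top0.png")[130:280,220:420]; cv2.imwrite("pics/top0c.png",cv2.resize(a,None,fx=4,fy=4,interpolation=cv2.INTER_CUBIC))
a=cv2.imread("pics/scene0.png")[195:355,200:420]; cv2.imwrite("pics/scene0c.png",cv2.resize(a,None,fx=3.6,fy=3.6,interpolation=cv2.INTER_CUBIC))
```

```text
(no output)
```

View pics/top0c.png

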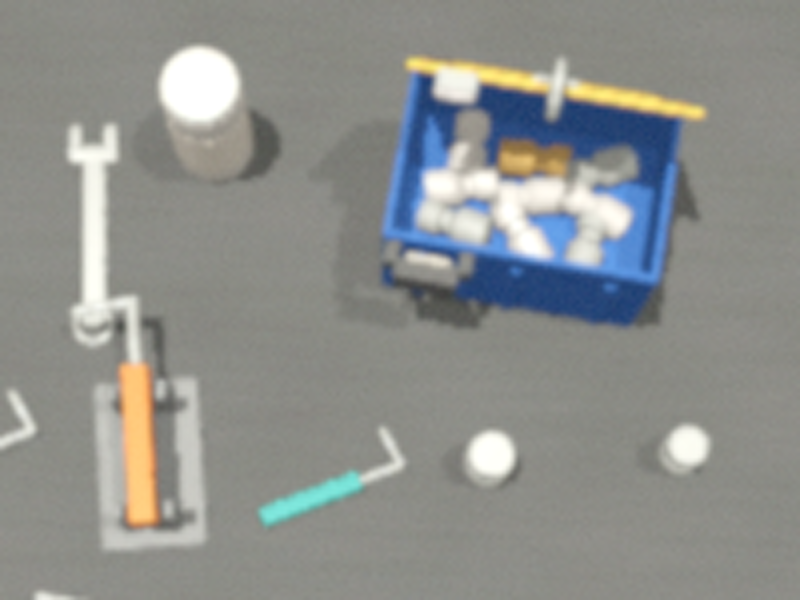

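View pics/scene0c.png

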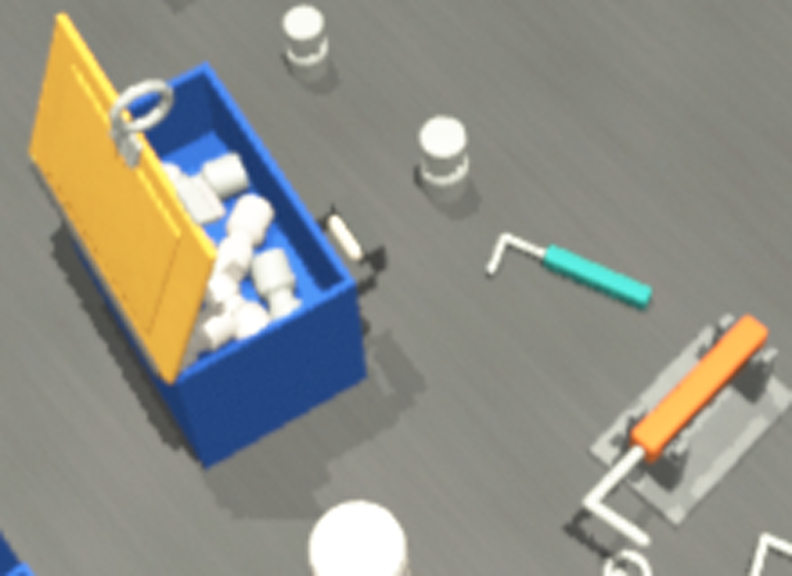

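The crops confirm it: the large orange hook lies in the rest, handle at about (139,443) in the top crop with its hook to the left. The eye is at (557,90) in the top crop and (140,107) in the scene crop. Next I fit the bin, lid and hook poses.

```bash
cat > h.py <<'E'
import numpy as np,cv2,pickle
from scipy.optimize import least_squares
T=pickle.load(open("pics/top0.pkl","rb"));S=pickle.load(open("pics/scene0.pkl","rb"))
def proj(d,P): return cv2.projectPoints(np.asarray(P,float).reshape(-1,3),d["rvec"],d["tvec"],d["camera_matrix"],None)[0].reshape(-1,2)
def tp(u,v): return np.array([(u+.5)/4-.5+220,(v+.5)/4-.5+130])
def sp(u,v): return np.array([(u+.5)/3.6-.5+200,(v+.5)/3.6-.5+195])
def Rz(a): return np.array([[np.cos(a),-np.sin(a),0],[np.sin(a),np.cos(a),0],[0,0,1]])
def onplane(d,p,z):
    K=d["camera_matrix"];R=cv2.Rodrigues(d["rvec"])[0];t=np.ravel(d["tvec"])
    r=R.T@np.linalg.solve(K,[*p,1]);c=-R.T@t
    return c+r*(z-c[2])/r[2]
E
python3 - <<'E'
from h import *
obs=[(T,tp(387,238),(-65,100,150)),(T,tp(660,277),(-65,-100,150)),(T,tp(632,322),(-65,-100,0)),
(S,sp(180,385),(65,100,150)),(S,sp(355,285),(-65,100,150)),(S,sp(365,378),(-65,100,0)),(S,sp(208,467),(65,100,0)),(S,sp(205,65),(-65,-100,150))]
lobs=[(T,tp(557,90),(-152,0,3)),(S,sp(140,107),(-152,0,3)),(T,tp(408,64),(-132,100,3)),(T,tp(704,112),(-132,-100,3)),(S,sp(62,15),(-132,-100,3)),(S,sp(213,250),(-132,100,0))]
def lid(p):
    def f(q):
        q=np.array(q)/1e3;a=p[3];x=q[0]*np.cos(a)+q[2]*np.sin(a);z=-q[0]*np.sin(a)+q[2]*np.cos(a)
        return np.array([.065+x,q[1],.15+z])
    return f
def W(p,q): return Rz(p[2])@q+[p[0],p[1],0]
def res(p):
    L=lid(p)
    return np.concatenate([proj(d,W(p,np.array(q)/1e3))[0]-o for d,o,q in obs]+[proj(d,W(p,L(q)))[0]-o for d,o,q in lobs])
s=least_squares(res,[.5,0,-.14,1.4],loss='soft_l1')
p=s.x;print(p,np.degrees(p[2]));print(res(p).reshape(-1,2).round(1).tolist())
L=lid(p);print("eye",W(p,L((-152,0,3))),"eyeshut",W(p,np.array([.065-.152,0,.153])),"hinge",W(p,np.array([.065,0,.15])))
# hook
for n,q in dict(fl=(120,365),fr=(149,364),nl=(130,524),nr=(157,522)).items(): print(n,onplane(T,tp(*q),.084).round(4))
print("bend,tip",onplane(T,tp(132,302),.072).round(4),onplane(T,tp(108,304),.072).round(4))
print("scene fl,nl",[onplane(S,sp(*q),.084).round(4) for q in((632,438),(658,457),(748,316),(768,330))], onplane(S,sp(590,505),.072), onplane(S,sp(645,542),.072))
print("rest base",[onplane(T,tp(*q),.0).round(4) for q in((95,386),(194,379),(206,543),(104,549))])
print("oil top",onplane(T,tp(200,85),.15),"fits",onplane(T,tp(491,457),.07),onplane(T,tp(687,446),.06),"catch",)
c=cv2.Rodrigues(S["rvec"])[0];print("scam",-c.T@np.ravel(S["tvec"]))
E
```

```text
[ 0.65162865  0.02794319 -0.13575168  1.19598176] -7.777998267121972
[[-0.7, -0.5], [-0.2, 0.8], [-0.3, 0.9], [-1.1, -0.6], [-0.2, -1.1], [0.3, -0.5], [-0.6, 0.9], [-0.6, -0.7], [-0.3, -0.1], [-0.1, 0.2], [-0.6, 0.2], [0.0, 0.1], [-1.3, -0.3], [2.0, 1.1]]
eye [0.66366145 0.02629961 0.29254578] eyeshut [0.56542906 0.03971735 0.153     ] hinge [0.71603064 0.01914641 0.15      ]
fl [0.5144 0.3296 0.084 ]
fr [0.5157 0.3081 0.084 ]
nl [0.3959 0.3165 0.084 ]
nr [0.3979 0.2968 0.084 ]
bend,tip [0.5654 0.3246 0.072 ] [0.5634 0.3425 0.072 ]
scene fl,nl [array([0.518 , 0.3139, 0.084 ]), array([0.5143, 0.3344, 0.084 ]), array([0.399 , 0.3009, 0.084 ]), array([0.3963, 0.317 , 0.084 ])] [0.56611401 0.32695774 0.072     ] [0.55634889 0.36802587 0.072     ]
rest base [array([0.5136, 0.36  , 0.    ]), array([0.5213, 0.2826, 0.    ]), array([0.392 , 0.2679, 0.    ]), array([0.3854, 0.3465, 0.    ])]
oil top [0.71040663 0.27248639 0.15      ] fits [0.45443713 0.05170506 0.07      ] [ 0.46814434 -0.09692835  0.06      ] catch
scam [0.89559945 0.59391033 1.22009885]
```

{"api": "step_arm", "payload": {"increments": [{"x":-0.92,"y":3.02,"z":0.8},{"x":-0.92,"y":3.02,"z":0.8},{"x":-0.92,"y":3.02,"z":0.8},{"x":-0.92,"y":3.02,"z":0.8},{"x":-0.92,"y":3.02,"z":0.8},{"x":-0.92,"y":3.02,"z":0.8},{"x":-0.92,"y":3.02,"z":0.8},{"x":-0.92,"y":3.02,"z":0.8},{"x":-0.92,"y":3.02,"z":0.8},{"x":-0.92,"y":3.02,"z":0.8},{"x":-0.92,"y":3.02,"z":0.8},{"x":-0.92,"y":3.02,"z":0.8},{"wz":-0.135},{"wz":-0.135},{"wz":-0.135},{}]}}

```text
invalid input at $.increments[0]: expected keys x, y, z, wx, wy, wz, gripper
```

Run:
```python
from rig import env
import cv2,pickle
d=env.get_image("wrist"); cv2.imwrite("pics/w1.png",d["color"]); pickle.dump(d,open("pics/w1.pkl","wb"))
o=env.observe();print(o["position"],o["tool_rot"],d["camera_matrix"])
```

```text
[0.15873194 0.52656512 0.40428556] [[ 2.88654752e-01  9.57433116e-01 -5.12093001e-04]
 [ 9.57432708e-01 -2.88655117e-01 -9.12330576e-04]
 [-1.02131377e-03 -2.26946032e-04 -9.99999453e-01]] [[371.64829954   0.         321.64760801]
 [  0.         371.64829954 242.4722665 ]
 [  0.           0.           1.        ]]
```

View pics/w1.png

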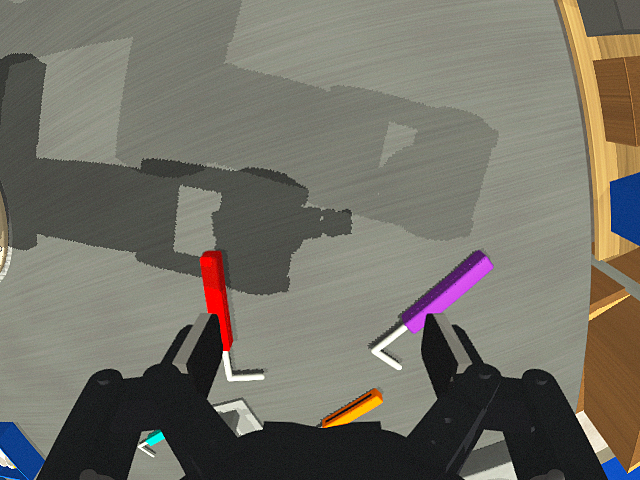

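The move was refused because every row needs all its keys, so this wrist view only shows the start pose. I'll resend it with full rows.

{"api": "step_arm", "payload": {"increments": [{"x":-0.92,"y":3.02,"z":0.8,"wx":0,"wy":0,"wz":0,"gripper":8.5},{"x":-0.92,"y":3.02,"z":0.8,"wx":0,"wy":0,"wz":0,"gripper":8.5},{"x":-0.92,"y":3.02,"z":0.8,"wx":0,"wy":0,"wz":0,"gripper":8.5},{"x":-0.92,"y":3.02,"z":0.8,"wx":0,"wy":0,"wz":0,"gripper":8.5},{"x":-0.92,"y":3.02,"z":0.8,"wx":0,"wy":0,"wz":0,"gripper":8.5},{"x":-0.92,"y":3.02,"z":0.8,"wx":0,"wy":0,"wz":0,"gripper":8.5},{"x":-0.92,"y":3.02,"z":0.8,"wx":0,"wy":0,"wz":0,"gripper":8.5},{"x":-0.92,"y":3.02,"z":0.8,"wx":0,"wy":0,"wz":0,"gripper":8.5},{"x":-0.92,"y":3.02,"z":0.8,"wx":0,"wy":0,"wz":0,"gripper":8.5},{"x":-0.92,"y":3.02,"z":0.8,"wx":0,"wy":0,"wz":0,"gripper":8.5},{"x":-0.92,"y":3.02,"z":0.8,"wx":0,"wy":0,"wz":0,"gripper":8.5},{"x":-0.92,"y":3.02,"z":0.8,"wx":0,"wy":0,"wz":0,"gripper":8.5},{"x":0,"y":0,"z":0,"wx":0,"wy":0,"wz":-0.135,"gripper":8.5},{"x":0,"y":0,"z":0,"wx":0,"wy":0,"wz":-0.135,"gripper":8.5},{"x":0,"y":0,"z":0,"wx":0,"wy":0,"wz":-0.135,"gripper":8.5},{"x":0,"y":0,"z":0,"wx":0,"wy":0,"wz":0,"gripper":8.5},{"x":0,"y":0,"z":0,"wx":0,"wy":0,"wz":0,"gripper":8.5}]}}

```text
time_s: 1.85
position: [0.4738, 0.3163, 0.3086]
tool_rot: [[-0.108, 0.994, -0.0], [0.994, 0.108, -0.0], [-0.0, -0.0, -1.0]]
ft_force: [0.5, -0.1, 0.5]
grip_width: 0.0851
```

Run:
```python
from rig import env
import cv2,pickle
d=env.get_image("wrist"); cv2.imwrite("pics/w2.png",d["color"]); pickle.dump(d,open("pics/w2.pkl","wb"))
o=env.observe();print(o["time_s"],o["position"],o["tool_rot"],o["q"])
```

```text
1.9 [0.47379454 0.31632317 0.30860924] [[-1.08869470e-01  9.94056016e-01 -2.76527566e-04]
 [ 9.94056052e-01  1.08869448e-01 -9.40809504e-05]
 [-6.34163314e-05 -2.85126443e-04 -9.99999957e-01]] [ 2.18255153e+01  2.86302230e+01  7.98376828e+01  9.34430677e-04
  7.15488065e+01 -7.44249296e+01]
```

View pics/w2.png

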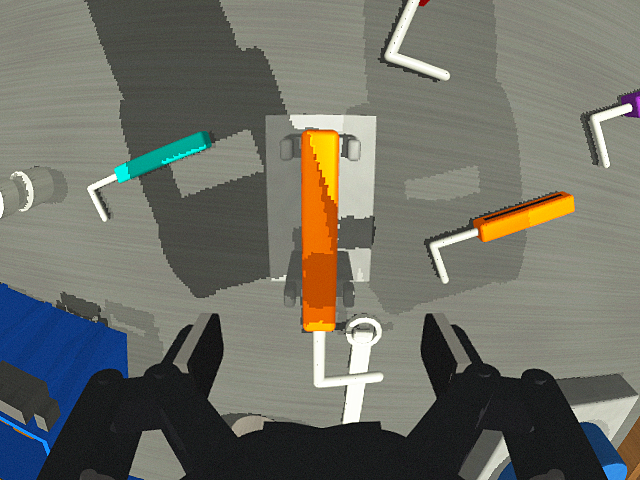

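The handle spans (320,131) to (319,330) in this view, vertical and centred between the jaws, with its hook to the image right. I'll check its position numerically.

```bash
cat >> h.py <<'E'
def wplane(d,p,z):
    K=d["camera_matrix"];R=cv2.Rodrigues(d["rvec"])[0];t=np.ravel(d["tvec"])
    v=np.array(p,float)-K[:2,2];r=np.hypot(*v);th=r/K[0,0]
    ray=R.T@np.array([*(v/r*np.sin(th)),np.cos(th)]);c=-R.T@t
    return c+ray*(z-c[2])/ray[2]
def wproj(d,P):
    K=d["camera_matrix"];R=cv2.Rodrigues(d["rvec"])[0];c=R@np.asarray(P,float)+np.ravel(d["tvec"])
    th=np.arctan2(np.hypot(c[0],c[1]),c[2]);return K[:2,2]+K[0,0]*th*c[:2]/np.hypot(c[0],c[1])
E
python3 - <<'E'
from h import *
d=pickle.load(open("pics/w2.pkl","rb"))
for n,p,z in(("far",(320,322),.084),("near",(320,131),.084),("bend",(319,385),.072),("tip",(381,378),.072),("base tl",(266,116),0),("tr",(376,116),0),("bl",(269,281),0),("br",(370,281),0)):print(n,wplane(d,p,z).round(4))
print(wproj(d,(.474,.316,.072)))
E
```

```text
far [0.5082 0.3191 0.084 ]
near [0.3975 0.3071 0.084 ]
bend [0.5691 0.3248 0.072 ]
tip [0.5587 0.3681 0.072 ]
base tl [0.393  0.2661 0.    ]
tr [0.3842 0.3467 0.    ]
bl [0.5249 0.2779 0.    ]
br [0.5157 0.361  0.    ]
[321.13724485 262.06536651]
```

{"api": "step_arm", "payload": {"increments": [{"x":0,"y":0,"z":2,"wx":0,"wy":0,"wz":0,"gripper":8.5},{"x":0,"y":0,"z":2,"wx":0,"wy":0,"wz":0,"gripper":8.5},{"x":0,"y":0,"z":2,"wx":0,"wy":0,"wz":0,"gripper":8.5},{"x":0,"y":0,"z":1,"wx":0,"wy":0,"wz":0,"gripper":8.5},{"x":0,"y":0,"z":1,"wx":0,"wy":0,"wz":0,"gripper":8.5},{"x":0,"y":0,"z":0,"wx":0,"wy":0,"wz":0,"gripper":8.5},{"x":0,"y":0,"z":0,"wx":0,"wy":0,"wz":0,"gripper":1},{"x":0,"y":0,"z":0,"wx":0,"wy":0,"wz":0,"gripper":1},{"x":0,"y":0,"z":0,"wx":0,"wy":0,"wz":0,"gripper":1},{"x":0,"y":0,"z":0,"wx":0,"wy":0,"wz":0,"gripper":1},{"x":0,"y":0,"z":0,"wx":0,"wy":0,"wz":0,"gripper":1},{"x":0,"y":0,"z":0,"wx":0,"wy":0,"wz":0,"gripper":1},{"x":0,"y":0,"z":0,"wx":0,"wy":0,"wz":0,"gripper":1},{"x":0,"y":0,"z":0,"wx":0,"wy":0,"wz":0,"gripper":1},{"x":0,"y":0,"z":0,"wx":0,"wy":0,"wz":0,"gripper":1},{"x":0,"y":0,"z":0,"wx":0,"wy":0,"wz":0,"gripper":1}], "newtons": 110}}

```text
time_s: 3.5
position: [0.4739, 0.3163, 0.2294]
tool_rot: [[-0.112, 0.994, 0.001], [0.994, 0.112, 0.0], [0.0, 0.001, -1.0]]
ft_force: [-1.7, -2.5, 4.5]
grip_width: 0.0182
```

{"api": "step_arm", "payload": {"increments": [{"x":0,"y":0,"z":-1,"wx":0,"wy":0,"wz":0,"gripper":1},{"x":0,"y":0,"z":-2,"wx":0,"wy":0,"wz":0,"gripper":1},{"x":0,"y":0,"z":-3,"wx":0,"wy":0,"wz":0,"gripper":1},{"x":0,"y":0,"z":-3,"wx":0,"wy":0,"wz":0,"gripper":1},{"x":0,"y":0,"z":-3,"wx":0,"wy":0,"wz":0,"gripper":1},{"x":0,"y":0,"z":-3,"wx":0,"wy":0,"wz":0,"gripper":1},{"x":0,"y":0,"z":-3,"wx":0,"wy":0,"wz":0,"gripper":1},{"x":0,"y":0,"z":-2,"wx":0,"wy":0,"wz":0,"gripper":1},{"x":0,"y":0,"z":-2,"wx":0,"wy":0,"wz":0,"gripper":1},{"x":0,"y":0,"z":0,"wx":0,"wy":0,"wz":0,"gripper":1}]}}

```text
time_s: 4.5
position: [0.4735, 0.3162, 0.4515]
tool_rot: [[-0.112, 0.994, 0.005], [0.994, 0.112, 0.002], [0.001, 0.005, -1.0]]
ft_force: [-0.1, -0.0, -2.4]
grip_width: 0.0183
```

{"api": "step_arm", "payload": {"increments": [{"x":-2,"y":-0.1,"z":0,"wx":0,"wy":0,"wz":0,"gripper":1},{"x":-3,"y":-0.1,"z":0,"wx":0,"wy":0,"wz":0,"gripper":1},{"x":-3,"y":-0.1,"z":0,"wx":0,"wy":0,"wz":0,"gripper":1},{"x":-3,"y":-0.1,"z":0,"wx":0,"wy":0,"wz":0,"gripper":1},{"x":-3,"y":-0.1,"z":0,"wx":0,"wy":0,"wz":0,"gripper":1},{"x":-3,"y":-0.1,"z":0,"wx":0,"wy":0,"wz":0,"gripper":1},{"x":-3,"y":-0.1,"z":0,"wx":0,"wy":0,"wz":0,"gripper":1},{"x":-3,"y":-0.1,"z":0,"wx":0,"wy":0,"wz":0,"gripper":1},{"x":-3,"y":-0.1,"z":0,"wx":0,"wy":0,"wz":0,"gripper":1},{"x":-3,"y":-0.1,"z":0,"wx":0,"wy":0,"wz":0,"gripper":1},{"x":-3,"y":-0.1,"z":0,"wx":0,"wy":0,"wz":0,"gripper":1},{"x":-2.2,"y":-0.1,"z":0,"wx":0,"wy":0,"wz":0,"gripper":1},{"x":-1,"y":0,"z":0,"wx":0,"wy":0,"wz":0.1,"gripper":1},{"x":0,"y":0,"z":0,"wx":0,"wy":0,"wz":0.1,"gripper":1},{"x":0,"y":0,"z":0,"wx":0,"wy":0,"wz":0.1,"gripper":1},{"x":0,"y":0,"z":0,"wx":0,"wy":0,"wz":0,"gripper":1},{"x":0,"y":0,"z":0,"wx":0,"wy":0,"wz":0,"gripper":1}]}}

```text
time_s: 6.2
position: [0.5013, -0.0348, 0.4481]
tool_rot: [[0.184, 0.983, -0.001], [0.983, -0.184, 0.0], [0.0, -0.001, -1.0]]
ft_force: [0.1, 0.5, -1.8]
grip_width: 0.0181
```

```bash
cat > look.py <<'E'
from rig import env
import cv2,pickle,sys
def look(tag):
    for n in ("scene","top","wrist"):
        d=env.get_image(n); cv2.imwrite(f"pics/{n}{tag}.png",d["color"]); pickle.dump(d,open(f"pics/{n}{tag}.pkl","wb"))
    o=env.observe();pickle.dump(o,open(f"pics/o{tag}.pkl","wb"));print(o["time_s"],o["position"],o["tool_rot"].round(4).tolist(),o["ft_force"],o["wrist_torque"],o["grip_width"])
look(sys.argv[1])
E
python3 look.py 1
python3 - <<'E'
import cv2,numpy as np
from h import *
o=pickle.load(open("pics/o1.pkl","rb"));pc=o["position"]+o["tool_rot"]@[0,-.018,.1574]
print("mid pred",o["position"]+o["tool_rot"]@[.021,.0895,.1574])
for n in("scene1","top1"):
    d=pickle.load(open(f"pics/{n}.pkl","rb"));print(n,proj(d,o["position"]+o["tool_rot"]@[.0185,.087,.1574]),proj(d,(.6637,.0263,.2925)))
s=cv2.imread("pics/scene1.png")[120:330,180:380];t=cv2.imread("pics/top1.png")[110:320,280:440]
f=lambda a,k:cv2.resize(a,None,fx=k,fy=k,interpolation=cv2.INTER_CUBIC)
w=cv2.imread("pics/wrist1.png")
a=f(s,2.2);b=f(t,2.2)
cv2.imwrite("pics/c1.png",np.hstack([a,b]))
E
```

```text
6.35 [ 0.50130421 -0.03473588  0.44848569] [[0.185, 0.9827, -0.0004], [0.9827, -0.185, 0.0001], [0.0, -0.0004, -1.0]] [ 0.31162334  0.23610866 -1.36306375] [ 0.03587381 -0.03799682  0.01584402] 0.01824509021084621
mid pred [ 0.59308285 -0.03063903  0.29105029]
scene1 [[249.96482444 189.16443374]] [[238.41498291 224.58002957]]
top1 [[381.05697498 179.99451784]] [[358.61703394 151.98206157]]
```

View pics/c1.png

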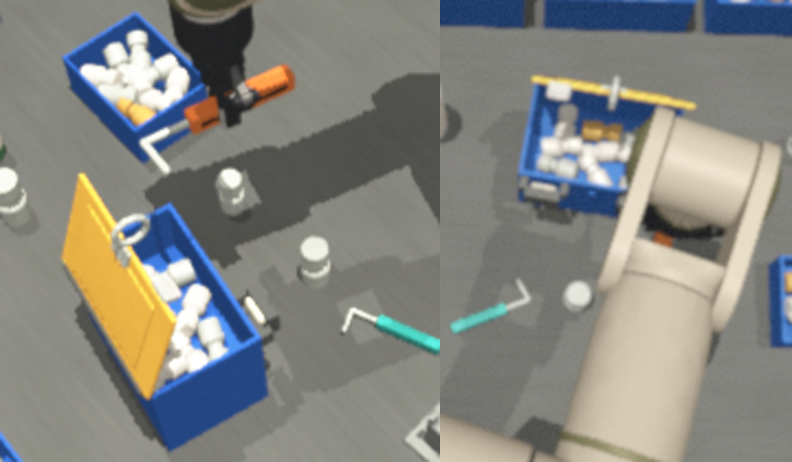

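The scene crop (left) shows the pin level, bend at (146,143) and tip at (167,169), close to prediction, with the ring at (130,230). In the top crop (right) the ring is at (614,92) and the hook is hidden by the arm. Now to the pre-insertion point, on the ring's right.

{"api": "step_arm", "payload": {"increments": [{"x":0.3,"y":1,"z":0,"wx":0,"wy":0,"wz":0,"gripper":1},{"x":0.3,"y":1,"z":0,"wx":0,"wy":0,"wz":0,"gripper":1},{"x":0.3,"y":1,"z":0,"wx":0,"wy":0,"wz":0,"gripper":1},{"x":0.3,"y":1,"z":0,"wx":0,"wy":0,"wz":0,"gripper":1},{"x":0.3,"y":1,"z":0,"wx":0,"wy":0,"wz":0,"gripper":1},{"x":0.2,"y":1.25,"z":-0.1,"wx":0,"wy":0,"wz":0,"gripper":1},{"x":0,"y":0,"z":0,"wx":0,"wy":0,"wz":0,"gripper":1},{"x":0,"y":0,"z":0,"wx":0,"wy":0,"wz":0,"gripper":1}]}}

```text
time_s: 7.15
position: [0.5661, -0.0298, 0.4494]
tool_rot: [[0.187, 0.982, -0.001], [0.982, -0.187, 0.0], [-0.0, -0.001, -1.0]]
ft_force: [-0.6, 0.2, -1.1]
grip_width: 0.0182
```

```bash
python3 look.py 2
python3 - <<'E'
import cv2,numpy as np
from h import *
o=pickle.load(open("pics/o2.pkl","rb"))
f=lambda q:o["position"]+o["tool_rot"]@np.array(q)
print("mid pred",f([.021,.0895,.1574]))
d=pickle.load(open("pics/scene2.pkl","rb"));print(proj(d,[f([.042,.087,.1574]),f([0,.092,.1574])]),proj(d,(.6637,.0263,.2925)))
w=pickle.load(open("pics/wrist2.pkl","rb"));print("wrist",wproj(w,f([.042,.087,.1574])),wproj(w,f([0,.092,.1574])),wproj(w,(.6637,.0263,.2925)))
s=cv2.imread("pics/scene2.png")[150:280,190:290]
cv2.imwrite("pics/c2.png",np.hstack([cv2.resize(s,None,fx=4.5,fy=4.5,interpolation=cv2.INTER_CUBIC),cv2.resize(cv2.imread("pics/wrist2.png")[280:480,200:318],None,fx=2.925,fy=2.925)]))
E
```

```text
7.3 [ 0.56558114 -0.02977296  0.44982742] [[0.1867, 0.9824, -0.0], [0.9824, -0.1867, 0.0], [-0.0, -0.0, -1.0]] [-0.26184854  0.48782828 -1.05040654] [-0.00420271  0.01620964  0.01552474] 0.018199366947598966
mid pred [ 0.65742181 -0.02585505  0.29242363]
[[231.71957303 214.01802423]
 [221.50141952 200.94271335]] [[238.41498291 224.58002957]]
wrist [398.01360943 462.70491584] [320.76756647 470.69997479] [452.76386382 455.99278758]
```

View pics/c2.png

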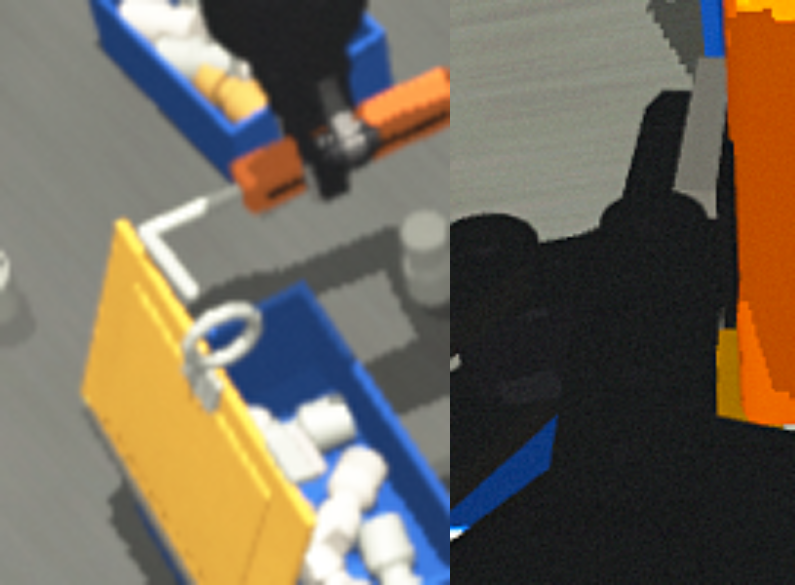

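The scene crop shows the pin tip at (192,297) heading for the ring centre at (222,333), matching prediction within about 2 mm. The wrist crop shows only the gripper and the orange handle. Inserting.

{"api": "step_arm", "payload": {"increments": [{"x":0.7,"y":-0.05,"z":0,"wx":0,"wy":0,"wz":0,"gripper":1},{"x":0.7,"y":-0.05,"z":0,"wx":0,"wy":0,"wz":0,"gripper":1},{"x":0.7,"y":-0.05,"z":0,"wx":0,"wy":0,"wz":0,"gripper":1},{"x":0.7,"y":-0.05,"z":0,"wx":0,"wy":0,"wz":0,"gripper":1},{"x":0.7,"y":-0.05,"z":0,"wx":0,"wy":0,"wz":0,"gripper":1},{"x":0.7,"y":-0.05,"z":0,"wx":0,"wy":0,"wz":0,"gripper":1},{"x":0.7,"y":-0.05,"z":0,"wx":0,"wy":0,"wz":0,"gripper":1},{"x":0.3,"y":0,"z":0,"wx":0,"wy":0,"wz":0,"gripper":1},{"x":0,"y":0,"z":0,"wx":0,"wy":0,"wz":0,"gripper":1},{"x":0,"y":0,"z":0,"wx":0,"wy":0,"wz":0,"gripper":1},{"x":0,"y":0,"z":0,"wx":0,"wy":0,"wz":0,"gripper":1}]}}

```text
time_s: 8.4
position: [0.5722, 0.0217, 0.4497]
tool_rot: [[0.187, 0.982, -0.0], [0.982, -0.187, -0.0], [-0.0, -0.0, -1.0]]
ft_force: [-0.2, -0.3, -1.9]
grip_width: 0.0181
```

```bash
python3 look.py 3
python3 - <<'E'
import cv2,numpy as np
from h import *
o=pickle.load(open("pics/o3.pkl","rb"))
f=lambda q:o["position"]+o["tool_rot"]@np.array(q)
print("mid pred",f([.021,.0895,.1574]))
d=pickle.load(open("pics/scene3.pkl","rb"));print(proj(d,[f([.042,.087,.1574]),f([0,.092,.1574])]))
s=cv2.imread("pics/scene3.png")[150:280,190:290]
cv2.imwrite("pics/c3.png",cv2.resize(s,None,fx=4.5,fy=4.5,interpolation=cv2.INTER_CUBIC))
E
```

```text
8.55 [0.57218949 0.02169901 0.44972179] [[0.187, 0.9824, -0.0], [0.9824, -0.187, -0.0], [-0.0, -0.0, -1.0]] [ 0.5287501   0.08700204 -1.27558859] [-0.00235073  0.00106676 -0.05731495] 0.01843208345853411
mid pred [0.66403671 0.02558614 0.29232107]
[[243.43708463 231.34899596]
 [232.84501224 217.74975105]]
```

View pics/c3.png

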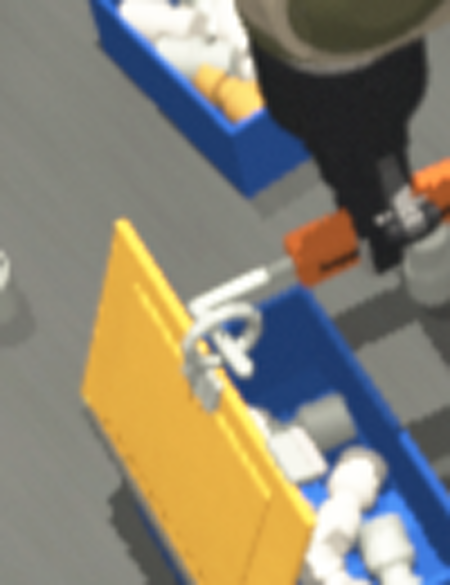

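The pin is through the ring, tip at (243,368) on the near side, and the lid has not moved. Next are the increments for the arc about the hinge.

Run:
```python
import numpy as np
a=np.r_[1.196-.05*np.arange(21),.16,.13,.10]
u=-.152*np.cos(a)+.003*np.sin(a);z=.152*np.sin(a)+.003*np.cos(a)
for i,(du,dz) in enumerate(zip(np.diff(u),np.diff(z))):print(i,round(a[i+1],3),"x%.2f y%.2f z%.2f"%(5.3*du,99.8*du,-100*dz))
```

```text
0 1.146 x-0.04 y-0.70 z0.28
1 1.096 x-0.04 y-0.69 z0.32
2 1.046 x-0.04 y-0.67 z0.35
3 0.996 x-0.03 y-0.65 z0.38
4 0.946 x-0.03 y-0.63 z0.42
5 0.896 x-0.03 y-0.61 z0.45
6 0.846 x-0.03 y-0.59 z0.48
7 0.796 x-0.03 y-0.57 z0.51
8 0.746 x-0.03 y-0.54 z0.53
9 0.696 x-0.03 y-0.51 z0.56
10 0.646 x-0.03 y-0.48 z0.59
11 0.596 x-0.02 y-0.45 z0.61
12 0.546 x-0.02 y-0.42 z0.63
13 0.496 x-0.02 y-0.39 z0.65
14 0.446 x-0.02 y-0.36 z0.67
15 0.396 x-0.02 y-0.32 z0.69
16 0.346 x-0.02 y-0.29 z0.70
17 0.296 x-0.01 y-0.25 z0.72
18 0.246 x-0.01 y-0.22 z0.73
19 0.196 x-0.01 y-0.18 z0.74
20 0.16 x-0.01 y-0.11 z0.54
21 0.13 x-0.00 y-0.07 z0.45
22 0.1 x-0.00 y-0.06 z0.45
```

{"api": "step_arm", "payload": {"increments": [{"x":-0.04,"y":-0.7,"z":0.28,"wx":0,"wy":0,"wz":0,"gripper":1},{"x":-0.04,"y":-0.69,"z":0.32,"wx":0,"wy":0,"wz":0,"gripper":1},{"x":-0.04,"y":-0.67,"z":0.35,"wx":0,"wy":0,"wz":0,"gripper":1},{"x":-0.03,"y":-0.65,"z":0.38,"wx":0,"wy":0,"wz":0,"gripper":1},{"x":-0.03,"y":-0.63,"z":0.42,"wx":0,"wy":0,"wz":0,"gripper":1},{"x":-0.03,"y":-0.61,"z":0.45,"wx":0,"wy":0,"wz":0,"gripper":1},{"x":-0.03,"y":-0.59,"z":0.48,"wx":0,"wy":0,"wz":0,"gripper":1},{"x":-0.03,"y":-0.57,"z":0.51,"wx":0,"wy":0,"wz":0,"gripper":1},{"x":-0.03,"y":-0.54,"z":0.53,"wx":0,"wy":0,"wz":0,"gripper":1},{"x":-0.03,"y":-0.51,"z":0.56,"wx":0,"wy":0,"wz":0,"gripper":1},{"x":0,"y":0,"z":0,"wx":0,"wy":0,"wz":0,"gripper":1}]}}

```text
time_s: 9.65
position: [0.5104, 0.0303, 0.4061]
tool_rot: [[0.187, 0.982, -0.002], [0.982, -0.187, 0.0], [-0.0, -0.002, -1.0]]
ft_force: [-0.3, -0.8, -1.7]
grip_width: 0.0181
```

```bash
python3 look.py 4
python3 - <<'E'
import cv2,numpy as np
from h import *
o=pickle.load(open("pics/o4.pkl","rb"))
f=lambda q:o["position"]+o["tool_rot"]@np.array(q)
print("mid pred",f([.021,.0895,.1574]))
d=pickle.load(open("pics/scene4.pkl","rb"));print(proj(d,[f([.042,.087,.1574]),f([0,.092,.1574])]))
cv2.imwrite("pics/c4.png",cv2.resize(cv2.imread("pics/scene4.png")[170:300,190:320],None,fx=4.5,fy=4.5,interpolation=cv2.INTER_CUBIC))
E
```

```text
9.8 [0.51114604 0.03014761 0.40694544] [[0.1867, 0.9824, -0.0002], [0.9824, -0.1867, 0.0], [0.0, -0.0002, -1.0]] [ 0.55047146  0.73835313 -1.14950242] [ 0.03756596 -0.02418722  0.0118821 ] 0.0181917349193134
mid pred [0.60296779 0.0340719  0.24953077]
[[271.10132232 228.41018601]
 [260.58562886 215.48188803]]
```

View pics/c4.png

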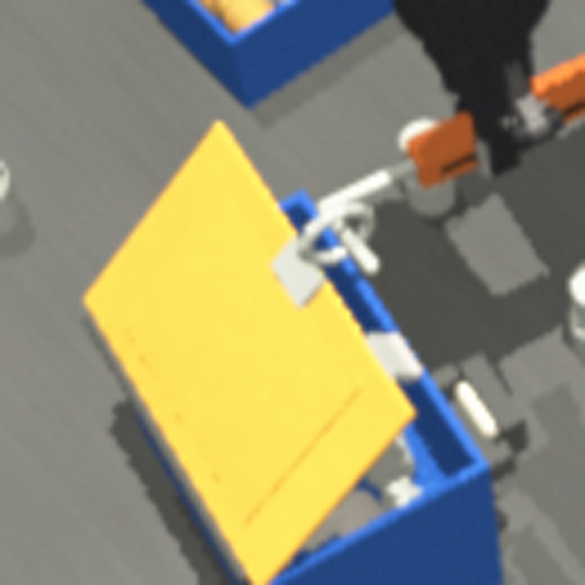

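The lid is following, with the ring still on the pin (tip at (372,268)). That is picture 10. Continuing down the arc.

{"api": "step_arm", "payload": {"increments": [{"x":-0.03,"y":-0.48,"z":0.59,"wx":0,"wy":0,"wz":0,"gripper":1},{"x":-0.02,"y":-0.45,"z":0.61,"wx":0,"wy":0,"wz":0,"gripper":1},{"x":-0.02,"y":-0.42,"z":0.63,"wx":0,"wy":0,"wz":0,"gripper":1},{"x":-0.02,"y":-0.39,"z":0.65,"wx":0,"wy":0,"wz":0,"gripper":1},{"x":-0.02,"y":-0.36,"z":0.67,"wx":0,"wy":0,"wz":0,"gripper":1},{"x":-0.02,"y":-0.32,"z":0.69,"wx":0,"wy":0,"wz":0,"gripper":1},{"x":-0.02,"y":-0.29,"z":0.7,"wx":0,"wy":0,"wz":0,"gripper":1},{"x":-0.01,"y":-0.25,"z":0.72,"wx":0,"wy":0,"wz":0,"gripper":1},{"x":-0.01,"y":-0.22,"z":0.73,"wx":0,"wy":0,"wz":0,"gripper":1},{"x":-0.01,"y":-0.18,"z":0.74,"wx":0,"wy":0,"wz":0,"gripper":1},{"x":-0.01,"y":-0.11,"z":0.54,"wx":0,"wy":0,"wz":0,"gripper":1},{"x":0,"y":-0.07,"z":0.45,"wx":0,"wy":0,"wz":0,"gripper":1},{"x":0,"y":0,"z":0,"wx":0,"wy":0,"wz":0,"gripper":1},{"x":0,"y":0,"z":0,"wx":0,"wy":0,"wz":0,"gripper":1}]}}

```text
time_s: 11.2
position: [0.476, 0.0349, 0.3297]
tool_rot: [[0.187, 0.982, -0.0], [0.982, -0.187, 0.0], [-0.0, -0.0, -1.0]]
ft_force: [-0.5, 0.4, -0.3]
grip_width: 0.0182
```

Run:
```python
from rig import env
import numpy as np
for _ in range(1):
    o=env.observe();print(o["position"]+o["tool_rot"]@np.array([.021,.0895,.1574]),o["ft_force"],o["wrist_torque"])
```

```text
[0.56780716 0.03882987 0.17230678] [-0.5324229   0.37768442 -0.31620386] [-0.04217475 -0.0579316  -0.01540802]
```

{"api": "step_arm", "payload": {"increments": [{"x":0,"y":-0.05,"z":0.4,"wx":0,"wy":0,"wz":0,"gripper":1},{"x":0,"y":-0.05,"z":0.4,"wx":0,"wy":0,"wz":0,"gripper":1},{"x":0,"y":0,"z":0.3,"wx":0,"wy":0,"wz":0,"gripper":1},{"x":0,"y":0,"z":0.3,"wx":0,"wy":0,"wz":0,"gripper":1},{"x":0,"y":0,"z":0.3,"wx":0,"wy":0,"wz":0,"gripper":1},{"x":0,"y":0,"z":0,"wx":0,"wy":0,"wz":0,"gripper":1},{"x":0,"y":0,"z":0,"wx":0,"wy":0,"wz":0,"gripper":1}]}}

```text
time_s: 11.9
position: [0.4749, 0.0351, 0.3129]
tool_rot: [[0.187, 0.982, 0.0], [0.982, -0.187, -0.0], [-0.0, 0.0, -1.0]]
ft_force: [-2.0, 0.8, 1.9]
grip_width: 0.0183
```

{"api": "step_arm", "payload": {"increments": [{"x":0,"y":0,"z":0.2,"wx":0,"wy":0,"wz":0,"gripper":1},{"x":0,"y":0,"z":0.2,"wx":0,"wy":0,"wz":0,"gripper":1},{"x":0,"y":0,"z":0,"wx":0,"wy":0,"wz":0,"gripper":1}]}}

```text
time_s: 12.2
position: [0.4748, 0.0352, 0.3093]
tool_rot: [[0.187, 0.982, 0.001], [0.982, -0.187, -0.0], [0.0, 0.001, -1.0]]
ft_force: [-5.3, -0.2, 7.0]
grip_width: 0.0184
```

{"api": "step_arm", "payload": {"increments": [{"x":0,"y":0,"z":0.2,"wx":0,"wy":0,"wz":0,"gripper":1},{"x":0,"y":0,"z":0.2,"wx":0,"wy":0,"wz":0,"gripper":1},{"x":0,"y":0,"z":0,"wx":0,"wy":0,"wz":0,"gripper":1}]}}

```text
time_s: 12.5
position: [0.4751, 0.0351, 0.305]
tool_rot: [[0.187, 0.982, 0.002], [0.982, -0.187, -0.0], [0.0, 0.002, -1.0]]
ft_force: [-0.7, 0.1, 3.9]
grip_width: 0.0185
```

{"api": "step_arm", "payload": {"increments": [{"x":0,"y":0,"z":0.2,"wx":0,"wy":0,"wz":0,"gripper":1},{"x":0,"y":0,"z":0.2,"wx":0,"wy":0,"wz":0,"gripper":1},{"x":0,"y":0,"z":0,"wx":0,"wy":0,"wz":0,"gripper":1}]}}

```text
time_s: 12.8
position: [0.4749, 0.0351, 0.3001]
tool_rot: [[0.187, 0.982, -0.001], [0.982, -0.187, 0.0], [-0.0, -0.001, -1.0]]
ft_force: [-0.0, -0.8, -0.8]
grip_width: 0.0183
```

```bash
python3 look.py 5
python3 - <<'E'
import cv2,numpy as np
from h import *
p=[0.65162865,0.02794319,-0.13575168]
d=pickle.load(open("pics/scene5.pkl","rb"))
o=pickle.load(open("pics/o5.pkl","rb"));f=lambda q:o["position"]+o["tool_rot"]@np.array(q)
img=cv2.resize(d["color"][190:330,210:330],None,fx=4.2,fy=4.2,interpolation=cv2.INTER_CUBIC)
sc=lambda q:tuple(int(v) for v in ((q-[210,190])+.5)*4.2)
for a,c in((0,(0,0,255)),(.09,(255,0,255))):
    for y in(-.1,.1):
        q=np.array([-.132,0,.006]);x=q[0]*np.cos(a)+q[2]*np.sin(a);z=-q[0]*np.sin(a)+q[2]*np.cos(a)
        P=proj(d,Rz(p[2])@[.065+x,y,.15+z]+[p[0],p[1],0])[0];print(a,y,P,sc(P));cv2.circle(img,sc(P),2,c,-1)
for q in([.042,.087,.1574],[0,.092,.1574]):cv2.circle(img,sc(proj(d,f(q))[0]),2,(0,255,0),-1)
cv2.imwrite("pics/c5.png",img)
E
```

```text
12.95 [0.47485344 0.03510325 0.30035989] [[0.1867, 0.9824, -0.0012], [0.9824, -0.1867, 0.0002], [-0.0001, -0.0012, -1.0]] [ 0.4424648  -0.59564469 -1.74159468] [-0.03303481 -0.13465317 -0.03568821] 0.01810968342415679
0 -0.1 [256.38303314 210.23627616] (196, 87)
0 0.1 [298.67356952 271.10245865] (374, 342)
0.09 -0.1 [255.38703373 207.7400818 ] (192, 76)
0.09 0.1 [297.98553184 268.97423114] (371, 333)
```

View pics/c5.png

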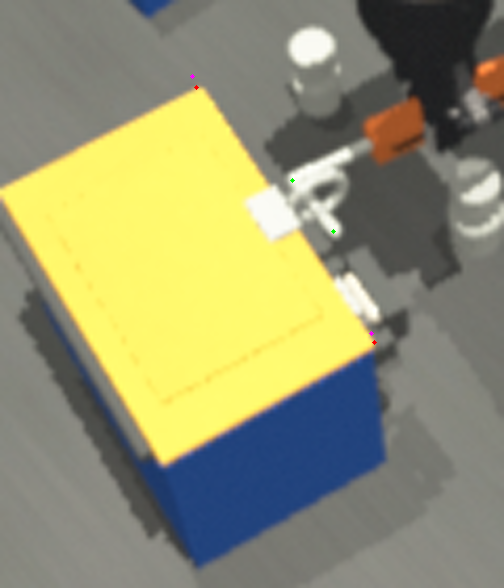

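Force built to about 8 N and then dropped to baseline, and the lid corners sit at the shut marks (374,347) and (200,88). One gentle extra press will confirm it.

{"api": "step_arm", "payload": {"increments": [{"x":0,"y":0,"z":0.15,"wx":0,"wy":0,"wz":0,"gripper":1},{"x":0,"y":0,"z":0.15,"wx":0,"wy":0,"wz":0,"gripper":1},{"x":0,"y":0,"z":0,"wx":0,"wy":0,"wz":0,"gripper":1}]}}

```text
time_s: 13.25
position: [0.4749, 0.0351, 0.2979]
tool_rot: [[0.187, 0.982, 0.0], [0.982, -0.187, -0.0], [-0.0, 0.0, -1.0]]
ft_force: [-1.8, -1.0, 4.3]
grip_width: 0.0181
```

{"api": "step_arm", "payload": {"increments": [{"x":0,"y":0,"z":0.15,"wx":0,"wy":0,"wz":0,"gripper":1},{"x":0,"y":0,"z":0.1,"wx":0,"wy":0,"wz":0,"gripper":1},{"x":0,"y":0,"z":0,"wx":0,"wy":0,"wz":0,"gripper":1}]}}

```text
time_s: 13.55
position: [0.4749, 0.0351, 0.2962]
tool_rot: [[0.187, 0.982, 0.002], [0.982, -0.187, -0.0], [-0.0, 0.002, -1.0]]
ft_force: [-7.6, 0.1, 10.7]
grip_width: 0.0182
```

It is stiff now (about 4 N/mm), so the lid is on its hard stop. I'll centre the pin in the ring, withdraw to the right, then lift.

{"api": "step_arm", "payload": {"increments": [{"x":0,"y":0,"z":-0.4,"wx":0,"wy":0,"wz":0,"gripper":1},{"x":0,"y":0,"z":-0.4,"wx":0,"wy":0,"wz":0,"gripper":1},{"x":0,"y":0,"z":-0.4,"wx":0,"wy":0,"wz":0,"gripper":1},{"x":0,"y":0,"z":0,"wx":0,"wy":0,"wz":0,"gripper":1},{"x":0,"y":0,"z":0,"wx":0,"wy":0,"wz":0,"gripper":1},{"x":0,"y":0,"z":0,"wx":0,"wy":0,"wz":0,"gripper":1}]}}

```text
time_s: 14.15
position: [0.4749, 0.0351, 0.307]
tool_rot: [[0.187, 0.982, -0.001], [0.982, -0.187, 0.0], [0.0, -0.001, -1.0]]
ft_force: [-0.2, 0.3, -1.9]
grip_width: 0.0183
```

{"api": "step_arm", "payload": {"increments": [{"x":-0.5,"y":0.03,"z":0,"wx":0,"wy":0,"wz":0,"gripper":1},{"x":-0.5,"y":0.03,"z":0,"wx":0,"wy":0,"wz":0,"gripper":1},{"x":0,"y":0,"z":0,"wx":0,"wy":0,"wz":0,"gripper":1}]}}

```text
time_s: 14.45
position: [0.4737, 0.0245, 0.3072]
tool_rot: [[0.187, 0.982, -0.0], [0.982, -0.187, -0.0], [-0.0, -0.0, -1.0]]
ft_force: [-0.4, 0.4, -1.3]
grip_width: 0.0181
```

No contact force, so I keep withdrawing.

{"api": "step_arm", "payload": {"increments": [{"x":-0.7,"y":0.04,"z":0,"wx":0,"wy":0,"wz":0,"gripper":1},{"x":-0.7,"y":0.04,"z":0,"wx":0,"wy":0,"wz":0,"gripper":1},{"x":-0.7,"y":0.04,"z":0,"wx":0,"wy":0,"wz":0,"gripper":1},{"x":-0.7,"y":0.04,"z":0,"wx":0,"wy":0,"wz":0,"gripper":1},{"x":-0.7,"y":0.04,"z":0,"wx":0,"wy":0,"wz":0,"gripper":1},{"x":-0.7,"y":0.04,"z":0,"wx":0,"wy":0,"wz":0,"gripper":1},{"x":0,"y":-1,"z":0,"wx":0,"wy":0,"wz":0,"gripper":1},{"x":0,"y":-1,"z":-1,"wx":0,"wy":0,"wz":0,"gripper":1},{"x":0,"y":0,"z":-3,"wx":0,"wy":0,"wz":0,"gripper":1},{"x":0,"y":0,"z":-3,"wx":0,"wy":0,"wz":0,"gripper":1},{"x":0,"y":0,"z":-3,"wx":0,"wy":0,"wz":0,"gripper":1},{"x":0,"y":0,"z":-2,"wx":0,"wy":0,"wz":0,"gripper":1},{"x":0,"y":0,"z":0,"wx":0,"wy":0,"wz":0,"gripper":1}]}}

```text
time_s: 15.75
position: [0.4477, -0.0123, 0.43]
tool_rot: [[0.186, 0.983, 0.005], [0.983, -0.186, -0.002], [-0.001, 0.006, -1.0]]
ft_force: [0.3, -0.0, -2.2]
grip_width: 0.0183
```

```bash
python3 look.py 6
python3 - <<'E'
import cv2,numpy as np
from h import *
# yellow corner check: compare lid mask bounds between frames 5 and 6
for t in "56":
    im=cv2.imread(f"pics/scene{t}.png")[190:330,205:330];h=cv2.cvtColor(im,cv2.COLOR_BGR2HSV)
    m=cv2.inRange(h,(20,100,150),(35,255,255));c=max(cv2.findContours(m,0,2)[0],key=cv2.contourArea);c=c[:,0]+[205,190]
    print(t,len(c),c[c[:,1].argmin()],c[c[:,0].argmax()],c[c[:,1].argmax()],c[c[:,0].argmin()])
# handle orange in scene: end-face points vs prediction
d=pickle.load(open("pics/scene6.pkl","rb"));o=pickle.load(open("pics/o6.pkl","rb"))
f=lambda q:o["position"]+o["tool_rot"]@np.array(q)
print("pred bend/tip",proj(d,[f([0,.092,.1574]),f([.042,.087,.1574])]),"pred handle ends",proj(d,[f([0,.042,.1454]),f([0,-.078,.1454])]))
im=d["color"];h=cv2.cvtColor(im,cv2.COLOR_BGR2HSV);m=cv2.inRange(h,(3,150,90),(17,255,255))
n,l,s,ct=cv2.connectedComponentsWithStats(m)
for i in range(1,n):
    if s[i,4]>40:print(s[i],ct[i])
E
```

```text
15.9 [ 0.44793004 -0.01249514  0.42630763] [[0.1864, 0.9825, -0.0017], [0.9825, -0.1864, 0.0006], [0.0002, -0.0018, -1.0]] [ 0.25171958 -0.6358202  -1.93304373] [ 0.04187083 -0.04274856  0.00417946] 0.018379160966970037
5 189 [256 211] [298 272] [248 299] [210 235]
6 191 [256 211] [298 272] [248 299] [210 235]
pred bend/tip [[270.64129354 183.52495216]
 [281.13295453 195.76381543]] pred handle ends [[289.76993585 171.34381965]
 [335.43892319 150.51314073]]
[318 149  19  16 166] [328.37349398 156.06626506]
[289 162  15  17 157] [296.92993631 169.98089172]
[427 348  38  22 115] [444.09565217 360.2173913 ]
```

The lid's outline is unchanged between the pictures before and after unhooking, so it stays shut. The handle is still level in the grip. Returning to the rest.

{"api": "step_arm", "payload": {"increments": [{"x":2,"y":-0.3,"z":0,"wx":0,"wy":0,"wz":0,"gripper":1},{"x":3,"y":-0.3,"z":0,"wx":0,"wy":0,"wz":0,"gripper":1},{"x":3,"y":-0.3,"z":0,"wx":0,"wy":0,"wz":0,"gripper":1},{"x":3,"y":-0.3,"z":0,"wx":0,"wy":0,"wz":0,"gripper":1},{"x":3,"y":-0.3,"z":0,"wx":0,"wy":0,"wz":0,"gripper":1},{"x":3,"y":-0.3,"z":0,"wx":0,"wy":0,"wz":0,"gripper":1},{"x":3,"y":-0.3,"z":0,"wx":0,"wy":0,"wz":0,"gripper":1},{"x":3,"y":-0.3,"z":0,"wx":0,"wy":0,"wz":0,"gripper":1},{"x":3,"y":-0.3,"z":0,"wx":0,"wy":0,"wz":0,"gripper":1},{"x":3,"y":-0.3,"z":0,"wx":0,"wy":0,"wz":0,"gripper":1},{"x":2.8,"y":-0.3,"z":0,"wx":0,"wy":0,"wz":0,"gripper":1},{"x":1,"y":-0.28,"z":0,"wx":0,"wy":0,"wz":0,"gripper":1},{"x":0,"y":0,"z":0,"wx":0,"wy":0,"wz":-0.1,"gripper":1},{"x":0,"y":0,"z":0,"wx":0,"wy":0,"wz":-0.1,"gripper":1},{"x":0,"y":0,"z":0,"wx":0,"wy":0,"wz":-0.1,"gripper":1},{"x":0,"y":0,"z":0,"wx":0,"wy":0,"wz":0,"gripper":1},{"x":0,"y":0,"z":0,"wx":0,"wy":0,"wz":0,"gripper":1}]}}

```text
time_s: 17.6
position: [0.4746, 0.3157, 0.4266]
tool_rot: [[-0.109, 0.994, -0.001], [0.994, 0.109, -0.001], [-0.001, -0.001, -1.0]]
ft_force: [-0.3, 0.5, -2.4]
grip_width: 0.0177
```

{"api": "step_arm", "payload": {"increments": [{"x":0,"y":0,"z":2,"wx":0,"wy":0,"wz":0,"gripper":1},{"x":0,"y":0,"z":3,"wx":0,"wy":0,"wz":0,"gripper":1},{"x":0,"y":0,"z":3,"wx":0,"wy":0,"wz":0,"gripper":1},{"x":0,"y":0,"z":3,"wx":0,"wy":0,"wz":0,"gripper":1},{"x":0,"y":0,"z":3,"wx":0,"wy":0,"wz":0,"gripper":1},{"x":0,"y":0,"z":2,"wx":0,"wy":0,"wz":0,"gripper":1},{"x":0,"y":0,"z":1,"wx":0,"wy":0,"wz":0,"gripper":1},{"x":0,"y":0,"z":0.7,"wx":0,"wy":0,"wz":0,"gripper":1},{"x":0,"y":0,"z":0.7,"wx":0,"wy":0,"wz":0,"gripper":1},{"x":0,"y":0,"z":0.6,"wx":0,"wy":0,"wz":0,"gripper":1},{"x":0,"y":0,"z":0.5,"wx":0,"wy":0,"wz":0,"gripper":1},{"x":0,"y":0,"z":0,"wx":0,"wy":0,"wz":0,"gripper":1},{"x":0,"y":0,"z":0,"wx":0,"wy":0,"wz":0,"gripper":1}]}}

```text
time_s: 18.9
position: [0.4747, 0.3162, 0.2325]
tool_rot: [[-0.112, 0.994, 0.0], [0.994, 0.112, 0.0], [0.0, 0.0, -1.0]]
ft_force: [0.0, -0.1, -2.1]
grip_width: 0.0184
```

{"api": "step_arm", "payload": {"increments": [{"x":0,"y":0,"z":0.15,"wx":0,"wy":0,"wz":0,"gripper":1},{"x":0,"y":0,"z":0.12,"wx":0,"wy":0,"wz":0,"gripper":1},{"x":0,"y":0,"z":0,"wx":0,"wy":0,"wz":0,"gripper":1},{"x":0,"y":0,"z":0,"wx":0,"wy":0,"wz":0,"gripper":1}]}}

```text
time_s: 19.3
position: [0.4747, 0.3162, 0.2303]
tool_rot: [[-0.112, 0.994, 0.001], [0.994, 0.112, 0.0], [0.0, 0.001, -1.0]]
ft_force: [0.2, -0.5, 4.3]
grip_width: 0.0182
```

It is seated, with about 6 N of contact. I release gently, then retreat straight up.

{"api": "step_arm", "payload": {"increments": [{"x":0,"y":0,"z":0,"wx":0,"wy":0,"wz":0,"gripper":2.6},{"x":0,"y":0,"z":0,"wx":0,"wy":0,"wz":0,"gripper":3},{"x":0,"y":0,"z":0,"wx":0,"wy":0,"wz":0,"gripper":5},{"x":0,"y":0,"z":0,"wx":0,"wy":0,"wz":0,"gripper":8.5},{"x":0,"y":0,"z":0,"wx":0,"wy":0,"wz":0,"gripper":8.5},{"x":0,"y":0,"z":0,"wx":0,"wy":0,"wz":0,"gripper":8.5},{"x":0,"y":0,"z":0,"wx":0,"wy":0,"wz":0,"gripper":8.5},{"x":0,"y":0,"z":0,"wx":0,"wy":0,"wz":0,"gripper":8.5},{"x":0,"y":0,"z":-1,"wx":0,"wy":0,"wz":0,"gripper":8.5},{"x":0,"y":0,"z":-2,"wx":0,"wy":0,"wz":0,"gripper":8.5},{"x":0,"y":0,"z":-3,"wx":0,"wy":0,"wz":0,"gripper":8.5},{"x":0,"y":0,"z":-3,"wx":0,"wy":0,"wz":0,"gripper":8.5},{"x":0,"y":-3,"z":-3,"wx":0,"wy":0,"wz":0,"gripper":8.5},{"x":0,"y":-3,"z":-3,"wx":0,"wy":0,"wz":0,"gripper":8.5},{"x":0,"y":-3,"z":-3,"wx":0,"wy":0,"wz":0,"gripper":8.5},{"x":0,"y":-3,"z":0,"wx":0,"wy":0,"wz":0,"gripper":8.5},{"x":0,"y":0,"z":0,"wx":0,"wy":0,"wz":0,"gripper":8.5},{"x":0,"y":0,"z":0,"wx":0,"wy":0,"wz":0,"gripper":8.5},{"x":0,"y":0,"z":0,"wx":0,"wy":0,"wz":0,"gripper":8.5}]}}

```text
time_s: 21.2
position: [0.3561, 0.3027, 0.4095]
tool_rot: [[-0.112, 0.994, 0.0], [0.994, 0.112, -0.0], [-0.0, 0.0, -1.0]]
ft_force: [-0.1, 0.1, 0.4]
grip_width: 0.0851
```

```bash
python3 look.py 7
python3 - <<'E'
import cv2,numpy as np
from h import *
a=cv2.imread("pics/scene0.png");b=cv2.imread("pics/scene7.png")
for im,t in((a,0),(b,7)):
    h=cv2.cvtColor(im,cv2.COLOR_BGR2HSV);m=cv2.inRange(h,(3,150,90),(17,255,255));n,l,s,ct=cv2.connectedComponentsWithStats(m)
    print(t,[(s[i].tolist(),ct[i].round(1).tolist()) for i in range(1,n) if s[i,4]>60 and s[i,0]>300])
cr=lambda im:cv2.resize(im[140:410,150:400],None,fx=1.58,fy=1.58,interpolation=cv2.INTER_CUBIC)
cv2.imwrite("pics/c7.png",np.hstack([cr(b),cr(cv2.imread("pics/top7.png")[:, :])]))
E
```

```text
21.35 [0.35613656 0.30270495 0.40909142] [[-0.1114, 0.9938, -0.0008], [0.9938, 0.1114, -0.0004], [-0.0003, -0.0008, -1.0]] [ 0.25788377  0.24410574 -0.34819817] [ 0.02321215  0.05014397 -0.0077414 ] 0.08484971385667613
0 [([375, 284, 38, 39, 130], [393.5, 306.0]), ([427, 350, 38, 20, 102], [444.4, 360.6])]
7 [([376, 283, 37, 41, 319], [396.0, 300.4]), ([427, 348, 39, 22, 132], [446.1, 360.6])]
```

View pics/c7.png

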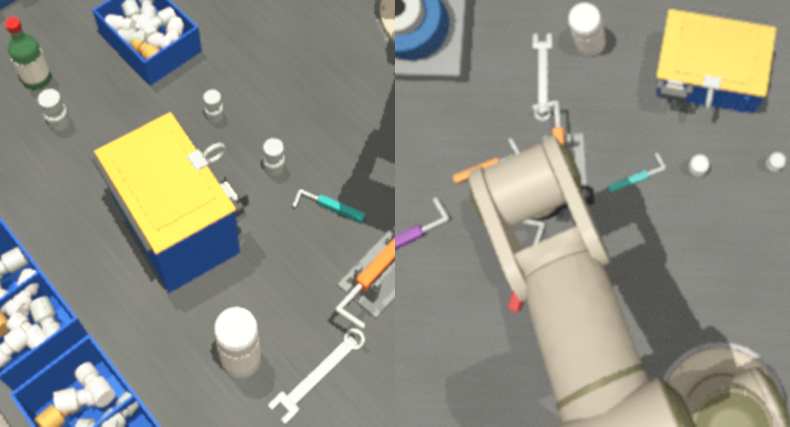

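The lid is shut with the ring out in front at (212,154). The hook is back in the rest, its bounding box within 2 px of the start. The bystanders look undisturbed, and the arm is clear of everything. Handing in.

```bash
python3 -c "
from rig import env
print(env.close_job())"
```

```text
the job is handed in; nothing more can be done
None
```

I closed the lid with the pull hook, put the hook back in its rest, and handed the job in after about 21 s of robot time. The interface gives no verdict, so the result rests on my own checks.

**What I did:** I gripped the large orange hook 18 mm forward of its centre. I put the pin through the eye from the right with the lid at about 1.2 rad, and drew the lid down its arc to the catch. I pressed past the catch with about 8 N of net wrist force, unhooked, and laid the hook back in the slots.

**Last checks:**
- **Lid:** The force fell to baseline after the catch, and a further press then met a hard stop. Its outline matched the shut position to about 1–2 px and did not move on unhooking.
- **Pull hook:** It looks seated in the rest, with its outline within 2 px of where it started. I did not measure its final pose separately.
- **Bystanders:** They look unmoved, judged by eye from the last pictures. In the final top view the arm hid part of the rest.
- **Forces:** The largest reading was about 13 N at the wrist, during the last press to confirm the stop. The arm ended clear of everything.
- **Refused call:** My first move call was refused for missing keys, and no motion came of it.

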